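# Rap the stuck ferrule out of its tube

## Robot

A 7-joint arm with a two-finger parallel gripper is mounted at the origin on the work surface. World frame = base frame: x ahead of the robot, y to its left, z up, the work surface at z = 0. Lengths are in m, angles in rad, forces in N, time in s.
With the tool pointing down it reaches from about 0.425 to 0.875 m from the base axis. Payload 4.7 kg.
Tool frame: the origin (TCP) lies on the centre line of the jaws, within the pads' length; the fingertips stand 19 mm ahead of it and the grasp point (between the pads) is the TCP; x points along the fingers, z is the direction in which the jaws open and shut, and the axes are right-handed (so a half turn about x gives the same grasp; the last joint's range is limited). The gripper opens to 87 mm and grips with 3 to 60 N. Pads are 19 mm wide; open, the fingers measure 117 mm over their backs; the gripper's body (75 mm by 190 mm) begins 51 mm behind the grasp point.
Start: joints at [-1.249, 0.321, -0.07, 1.45, 0.023, 1.371, -0.057], TCP at [0.197, 0.619, 0.242] pointing down, gripper open.
Joint ranges: [-2.86, 2.86], [-0.3, 2.09], [-1.38, 1.24], [0.06, 2.45], [-1.56, 4.7], [0.09, 2.05], [-2.69, 2.69]. Speed limits (rad/s): [2.57, 2.57, 3.14, 3.14, 3.14, 3.14, 3.14].

## Interface

Orientations are given as a rotation vector (axis times angle).
In Python, from bench import get_state, get_image, camera_info, close_job gives the robot as it stands.
- The arm moves only by the tool jog_arm, never from a script. Its argument "targets" is a list of rows, each a list of 7 numbers: the turn, a rotation vector about the tool's x, y, z in degrees, then the shift along the tool's x, y, z in cm, then the finger opening in cm, from 0 to 8.7. In form: [[wx, wy, wz, tx, ty, tz, jaw], ...]. A call has 1 to 10 rows; each row shifts and turns the commanded pose from where the row before left it, along the tool's axes as they then stand; what a row does not reach is not made up. A row lasts 1/8 s, in which the tool goes at most 62.5 mm and 10.7 degrees, less where a joint would pass 70% of its speed; a pose out of reach is approached as far as the arm can. A call is refused whole if a number of a shift passes 6.25 or a number of a turn 10.7, either way. A call with a gripper value outside its range is refused whole. The fingers move at their own pace and stop on an object; "squeeze" is the grip in N (left out, the last holds). Time passes only in rows, so rows that do not move let the fingers close. It gives the time, the measured TCP pose, the force and the opening at its end, in the units of the state.
- get_state(): the state, without advancing time (a new reading comes with each control period).
- get_image(name): name is "scene" or "top" or "wrist"; returns (picture, depth): 384x512x3 uint8, red, green, blue; 384x512 float32, m along the optical axis (not along the pixel's ray), 0 where there is no reading.
- camera_info(name): a dict with "intrinsics" (3x3 intrinsics, pixels), "world_from_camera" (4x4, takes a point from camera to world coordinates); the wrist camera has in their place "mount" (4x4, takes a point from camera to tool coordinates, whose origin is the TCP and whose axes are the tool frame's). Camera axes: x right, y up, looking along -z (the intrinsics and any distortion apply to the point x, -y, -z); pixel columns grow to the right and rows downward; lengths in m; the calibration is good to about 2 mm. A picture is of the moment at which its call begins: read the wrist's pose just before it. camera_info takes no time and is no camera call.
- close_job(): hands the job in, once; it reports no verdict.
The state is a dict: "time": time; "joint_positions": joint angles; "qd": joint speeds; "joint_torque": joint torques, N m; "position": TCP position; "tool_rot": TCP orientation; "ft_force": force on the tool from outside, world axes, zero at the start; "torque": the same for the moment, N m; "grip_width": opening from 0.0 (shut) to 1.0 (fully open).
Only numpy, scipy, OpenCV 4.12 (cv2) and the standard library are available. Lean on these libraries where they do the work, as an engineer would, in place of code of your own. Each camera call takes 0.05 s, during which the arm holds its last target.

## Task

The last brass ferrule has stuck inside the taller of the two wooden tubes, which stands mouth down on the bench. Carry that tube over to the dark wooden block and rap its mouth sharply on the middle of the block, still mouth down, until the ferrule drops out, without ever touching the ferrule itself. Leave the ferrule lying or standing on the block, stand the empty tall tube upright on the bench again beside the block, and leave the short tube where it is.

Things in the scene. Friction and masses are not known exactly. Their poses are not given: they have to be found in the camera images.
- tube_mid (a point): Centre (half-way up) of the tall tube: plain pale wood, open at both ends, 110 mm high, outside diameter 52 mm, wall 5.5 mm, about 0.1 kg, standing loose on the bench, z axis up along it, mouth down (55 mm below this point). The brass ferrule stuck in it is seen down its open top. The ferrule is free once it has passed three sprung pips in the bore, 55 mm above the mouth.
- ferrule_mid (a point): Centre of the brass ferrule, a ring 26 mm high, 39 mm across, 0.11 kg. Stuck, it is 70 mm above the tube's mouth; standing free, 13 mm above its support. It stays stuck in carrying and gentle setting down; one rap of the mouth on the block at 0.2 m/s or faster, not slowing before contact (aim some 10 mm below the face), drops it out. Weak raps do not add up; each may slide the tube up in the grip.
- block_top (a point): Centre of the top face of the rapping block: a square block of dark wood, 130 x 130 mm and 45 mm high, ringed on top, fixed to the bench. This point lies 45 mm above the bench. x and y axes along the sides, z up.
- short_tube_mid (a point): Centre (half-way up) of the short tube, a bystander: same pale wood and 52 mm diameter, but 70 mm high and empty, loose on the bench. The two tubes stand either side of the block, either way round. Also there, unlisted: a carver's mallet standing to the right near the robot, and a gouge lying beyond the block.
Not all that is in view belongs to the job. Leave any purple look-alike of the part that bears tube_mid alone. Of the things that look like the part that bears block_top, the smaller one is meant.

How it is judged:
By the outcome, as a careful person would: the job done as asked, in the order asked, and still so for the second after the job is handed in, with the robot touching nothing.
It also fails if it takes over 58 s, if anything falls off the work surface, if the arm or the gripper's body presses on something with over 40 N, if the wrist force passes 120 N, or if a joint passes its speed limit or range.

## Working session

There is one attempt and no reset: what is moved stays moved. The work goes in short steps, Python scripts to look and compute and a tool call to move; the robot and the scene stay as the last step left them, time stands still between calls to the robot, and variables do not carry over. Pictures are saved under pics/ and viewed, and the job is handed in when it is done.

Besides the shell and the picture viewer there is one more tool, called after "Request:" in YAML: its name, and indented under it one key for each argument. jog_arm: Moves the arm, as the interface text tells. Its arguments: {"type":"object","properties":{"targets":{"type":"array"},"squeeze":{"type":"number"}},"required":["targets"]}

```bash
mkdir -p pics
cat > h.py <<'E'
import numpy as np,cv2
from bench import *
def save(n,name):
    im,d=get_image(n); cv2.imwrite(f'pics/{name}.png',im[:,:,::-1]); np.save(f'pics/{name}.npy',d); return im,d
def T(n):
    c=camera_info(n)
    if 'world_from_camera' in c: return np.array(c['intrinsics']),np.array(c['world_from_camera']),c
    s=get_state();M=np.eye(4);M[:3,:3]=cv2.Rodrigues(np.array(s['tool_rot'],float))[0];M[:3,3]=s['position']
    return np.array(c['intrinsics']),M@np.array(c['mount']),c
def ray(n,u,v,K=None,W=None):
    if K is None: K,W,c=T(n)
    d=np.array([(u-K[0,2])/K[0,0],-(v-K[1,2])/K[1,1],-1.]); return W[:3,3],W[:3,:3]@d
def plane(n,u,v,z,K=None,W=None):
    o,d=ray(n,u,v,K,W); return o+d*(z-o[2])/d[2]
def proj(n,p,K=None,W=None):
    if K is None: K,W,c=T(n)
    q=np.linalg.inv(W)@np.r_[p,1]; return K[0,2]+K[0,0]*q[0]/-q[2],K[1,2]-K[1,1]*q[1]/-q[2]
E
python3 - <<'E'
from h import *
s=get_state();print(s)
for n in('scene','top'):
    save(n,n+'0');print(camera_info(n))
print(camera_info('wrist'))
E
```

```text
{'time': 0.0, 'joint_positions': array([-1.24890182,  0.32182068, -0.07009892,  1.45168345,  0.02262434,
        1.37082323, -0.05690416]), 'qd': array([-0.00039087, -0.00036208, -0.00091267, -0.00022233,  0.00243965,
       -0.00018494, -0.00066862]), 'joint_torque': array([ 8.58662133e-05, -4.91285169e+01, -4.03785193e-01, -3.12525630e+01,
       -6.39919331e-02,  4.35158762e-02,  1.69685436e-04]), 'position': array([0.19680763, 0.61893172, 0.24045889]), 'tool_rot': array([-0.98081771,  1.34075308,  0.97875285]), 'ft_force': array([ 0.15208334, -0.20224219, -0.6175468 ]), 'torque': array([ 0.04821467, -0.01225268, -0.00874706]), 'grip_width': 0.9981907945722733}
{'intrinsics': array([[383.95926423,   0.        , 255.57871858],
       [  0.        , 383.95926423, 194.94229093],
       [  0.        ,   0.        ,   1.        ]]), 'world_from_camera': array([[ 0.83701113, -0.42364303,  0.34632204,  0.91036395],
       [ 0.54711916,  0.63807131, -0.54178005, -0.47451955],
       [ 0.00854318,  0.64295536,  0.76585601,  0.78188463],
       [ 0.        ,  0.        ,  0.        ,  1.   
[... 267 characters left out ...]
  [-0.99989457, -0.01092228,  0.00956875,  0.02594498],
       [ 0.00762425,  0.16593322,  0.98610752,  1.31586741],
       [ 0.        ,  0.        ,  0.        ,  1.        ]])}
{'intrinsics': array([[338.4655043 ,   0.        , 255.97179097],
       [  0.        , 338.4655043 , 193.13252289],
       [  0.        ,   0.        ,   1.        ]]), 'mount': array([[-1.62282359e-04,  2.70995058e-01, -9.62580725e-01,
        -1.43004703e-01],
       [ 2.64328466e-04,  9.62580716e-01,  2.70995011e-01,
         7.45382089e-02],
       [ 9.99999952e-01, -2.10459777e-04, -2.27841577e-04,
         8.35033905e-04],
       [ 0.00000000e+00,  0.00000000e+00,  0.00000000e+00,
         1.00000000e+00]])}
```

View pics/scene0.png

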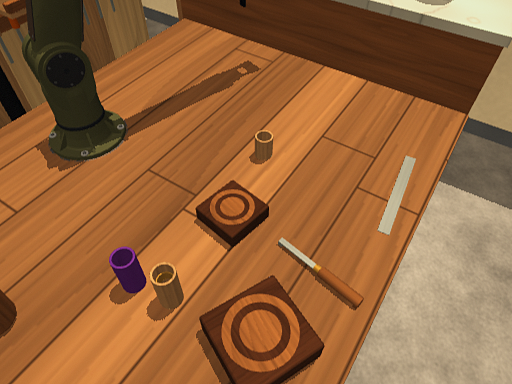

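View pics/top0.png

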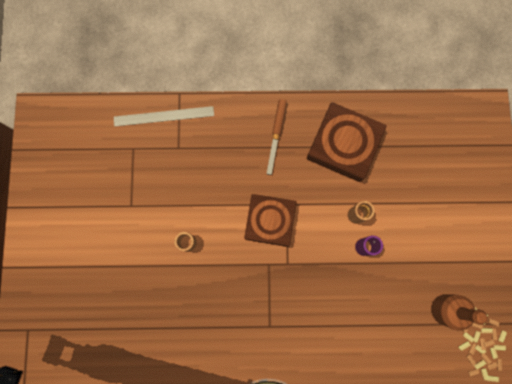

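Candidates for the tall tube: pale tube scene (166,286)/top (364,211), purple look-alike scene (127,270)/top (371,246), and short pale tube scene (263,146)/top (185,241). Candidates for the block: small, scene (232,212)/top (271,220), and large, scene (262,330)/top (347,140). I choose the pale tube at (364,211) and the small block, and check both with a crop and measurements.

Run:
```python
from h import *
im=cv2.imread('pics/top0.png');d=np.load('pics/top0.npy')
K,W,_=T('top')
v,u=np.mgrid[:384,:512]
C=np.stack([(u-K[0,2])/K[0,0]*d,-(v-K[1,2])/K[1,1]*d,-d],-1)
P=C@W[:3,:3].T+W[:3,3]
np.save('pics/P.npy',P)
for nm,(a,b),r,(z0,z1) in [('tall',(364,211),16,(.095,.13)),('purple',(371,246),18,(.09,.13)),('short',(185,241),16,(.055,.085)),('block',(271,220),36,(.035,.055)),('big',(347,140),50,(.03,.08))]:
    m=np.zeros((384,512),bool);m[b-r:b+r,a-r:a+r]=1
    m&=(P[...,2]>z0)&(P[...,2]<z1)&(d>0)
    q=P[m]
    if len(q)==0: print(nm,'none',P[b-r:b+r,a-r:a+r,2].max());continue
    x=cv2.minAreaRect((q[:,:2]*1000).astype(np.float32))
    print(nm,m.sum(),x,np.median(q[:,2]),cv2.minEnclosingCircle((q[:,:2]*1000).astype(np.float32)))
a=cv2.resize(im[185:255,330:400],(400,400),interpolation=cv2.INTER_CUBIC)
s=cv2.imread('pics/scene0.png')
b=cv2.resize(s[240:320,100:200],(400,400),interpolation=cv2.INTER_CUBIC)
cv2.imwrite('pics/crop.png',np.hstack([a,b]))
```

```text
tall 152 ((564.9736328125, -265.4405517578125), (50.52071762084961, 51.07368469238281), 30.6458683013916) 0.10983841542440576 ((565.0202026367188, -264.8918151855469), 26.57212257385254)
purple 177 ((471.95648193359375, -283.2663879394531), (50.73659133911133, 50.19191360473633), 62.937286376953125) 0.1100229163301214 ((471.7978515625, -283.78692626953125), 26.575918197631836)
short 136 ((490.4921569824219, 220.61131286621094), (49.09994888305664, 50.294498443603516), 0.5143157243728638) 0.07032274359752244 ((490.2716064453125, 221.49880981445312), 26.039432525634766)
block 2124 ((549.7017822265625, -15.63372802734375), (130.0126190185547, 130.23135375976562), 80.06829071044922) 0.0469105903427538 ((548.4745483398438, -15.667442321777344), 89.22209930419922)
big 3759 ((774.535400390625, -239.4803466796875), (175.82754516601562, 176.90621948242188), 65.01730346679688) 0.0629212965254875 ((774.4742431640625, -239.14869689941406), 121.08480834960938)
```

View pics/crop.png

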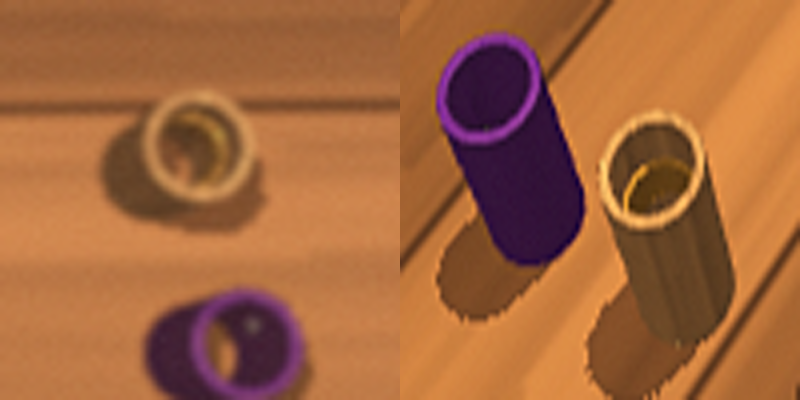

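Crop: the pale tall tube has the brass ring visible inside its top, while the purple one is the decoy. Depth gives the tube at (0.565,-0.265) with its top at 110 mm, and the 130 mm block at (0.550,-0.016). Now planning the approach.

```bash
cat > plan.py <<'E'
from h import *
def R0():
    return cv2.Rodrigues(np.array(get_state()['tool_rot'],float))[0]
def yaw(): # angle of jaw axis z in world
    r=R0(); return np.degrees(np.arctan2(r[1,2],r[0,2]))
def rows(p,R,tgt,dyaw,n,jaw):
    """n rows to tgt turning world yaw by dyaw deg in total (after p,R); tool down"""
    out=[]
    p=np.array(p,float);d=(np.array(tgt)-p)/n
    for i in range(n):
        t=R.T@d*100; w=R.T@np.array([0,0,dyaw/n])
        out.append([round(x,2) for x in list(w)+list(t)]+[jaw])
        R=cv2.Rodrigues(np.radians([0,0,dyaw/n]))[0]@R
    return out,np.array(tgt,float),R
E
python3 - <<'E'
from plan import *
s=get_state();R=R0();print(np.round(R,3),yaw())
p=s['position']
a,p,R=rows(p,R,[.52,.25,.26],-49,8,8.7);
for r in a:print(r)
print()
a,p,R=rows(p,R,[.565,-.265,.22],-49,9,8.7);
for r in a:print(r)
E
```

```text
[[-0.    -0.953  0.303]
 [-0.002  0.303  0.953]
 [-1.    -0.    -0.002]] 72.36765459756853
[np.float64(6.12), np.float64(0.0), np.float64(0.01), np.float64(-0.24), np.float64(-5.25), np.float64(-3.17), 8.7]
[np.float64(6.12), np.float64(0.0), np.float64(0.01), np.float64(-0.24), np.float64(-5.56), np.float64(-2.59), 8.7]
[np.float64(6.12), np.float64(0.0), np.float64(0.01), np.float64(-0.24), np.float64(-5.8), np.float64(-1.99), 8.7]
[np.float64(6.12), np.float64(0.0), np.float64(0.01), np.float64(-0.24), np.float64(-5.98), np.float64(-1.36), 8.7]
[np.float64(6.12), np.float64(0.0), np.float64(0.01), np.float64(-0.24), np.float64(-6.09), np.float64(-0.71), 8.7]
[np.float64(6.12), np.float64(0.0), np.float64(0.01), np.float64(-0.24), np.float64(-6.13), np.float64(-0.06), 8.7]
[np.float64(6.12), np.float64(0.0), np.float64(0.01), np.float64(-0.24), np.float64(-6.1), np.float64(0.6), 8.7]
[np.float64(6.12), np.float64(0.0), np.float64(0.01), np.float64(-0.24), np.float64(-6.0), np.float64(1.25), 8.7]

[np.float64(5.44), np.float64(0.0), np.float64(0.01), np.float64(0.45), np.float64(-5.
[... 239 characters left out ...]
at64(-0.75), 8.7]
[np.float64(5.44), np.float64(0.0), np.float64(0.01), np.float64(0.45), np.float64(-5.74), np.float64(-0.2), 8.7]
[np.float64(5.44), np.float64(0.0), np.float64(0.01), np.float64(0.44), np.float64(-5.73), np.float64(0.34), 8.7]
[np.float64(5.44), np.float64(0.0), np.float64(0.01), np.float64(0.44), np.float64(-5.68), np.float64(0.88), 8.7]
[np.float64(5.44), np.float64(0.0), np.float64(0.01), np.float64(0.44), np.float64(-5.57), np.float64(1.42), 8.7]
[np.float64(5.44), np.float64(0.0), np.float64(0.01), np.float64(0.44), np.float64(-5.41), np.float64(1.94), 8.7]
[np.float64(5.44), np.float64(0.0), np.float64(0.01), np.float64(0.44), np.float64(-5.2), np.float64(2.44), 8.7]
```

Request:
jog_arm:
  targets:
    - [-8.8,0,0,0,0,0,8.7]
    - [-8.8,0,0,0,0,0,8.7]
    - [0,0,0,-0.3,-4,-4.6,8.7]
    - [0,0,0,-0.3,-4,-4.6,8.7]
    - [0,0,0,-0.3,-4,-4.6,8.7]
    - [0,0,0,-0.3,-4,-4.6,8.7]
    - [0,0,0,-0.3,-4,-4.6,8.7]
    - [0,0,0,-0.3,-4,-4.6,8.7]
    - [0,0,0,0,-4,-4.6,8.7]
    - [0,0,0,0,-4,-4.6,8.7]
  squeeze: 35

```text
time: 1.35
position: [0.5176, 0.2496, 0.2594]
tool_rot: [-1.209, 1.209, 1.209]
ft_force: [0.8, 0.5, -0.6]
grip_width: 0.995
```

Request:
jog_arm:
  targets:
    - [0,0,0,0,-0.4,-5.1,8.7]
    - [0,0,0,0,-0.4,-5.1,8.7]
    - [0,0,0,0,-0.4,-5.1,8.7]
    - [0,0,0,0,-0.4,-5.1,8.7]
    - [0,0,0,0,-0.4,-5.1,8.7]
    - [0,0,0,0,-0.4,-5.1,8.7]
    - [0,0,0,0,-0.4,-5.1,8.7]
    - [0,0,0,0,-0.4,-5.1,8.7]
    - [0,0,0,0,-0.4,-5.1,8.7]
    - [0,0,0,0,0,0,8.7]

```text
time: 2.6
position: [0.5508, -0.2134, 0.2592]
tool_rot: [-1.204, 1.217, 1.202]
ft_force: [-0.0, 0.9, -0.0]
grip_width: 0.998
```

Run:
```python
from plan import *
K,W,_=T('wrist')
s=get_state();print(s['position'],yaw(),s['joint_positions'].round(2))
im,d=save('wrist','w1')
v,u=np.mgrid[:384,:512]
C=np.stack([(u-K[0,2])/K[0,0]*d,-(v-K[1,2])/K[1,1]*d,-d],-1)
P=C@W[:3,:3].T+W[:3,3]
m=(P[...,2]>.1)&(P[...,2]<.125)&(d>0)
n,l,st,c=cv2.connectedComponentsWithStats(m.astype(np.uint8))
for i in range(1,n):
    if st[i,4]>100:
        q=P[l==i];print(st[i],c[i],cv2.minEnclosingCircle((q[:,:2]*1000).astype(np.float32)),np.median(q[:,2]))
print(proj('wrist',[.565,-.265,.11],K,W))
```

```text
[ 0.55081079 -0.21340643  0.2592129 ] 89.47628293019312 [-0.18  0.2   0.58  1.6  -0.11  1.37  1.98]
[ 141   60   64   65 1417] [170.97106563  91.79251941] ((472.0058288574219, -282.2435302734375), 25.875289916992188) 0.10941329174390618
[ 171  170   58   57 1186] [199.02107926 198.41989882] ((564.4854736328125, -264.2181091308594), 25.94792938232422) 0.10933533912227789
(np.float64(198.36098930418896), np.float64(200.3725006257656))
```

View pics/w1.png

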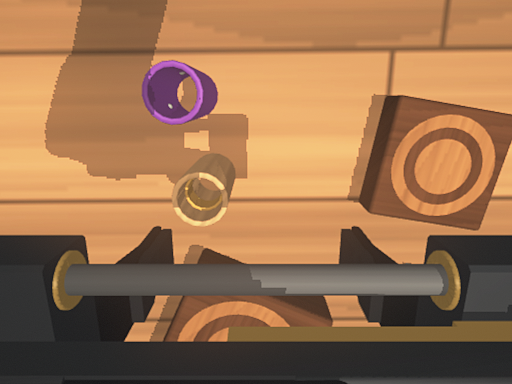

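The wrist view agrees: tall tube at pixel (199,198), which is (0.5645,-0.2645), with the brass ring visible in it. Purple is at (171,92). Moving over the tube.

Request:
jog_arm:
  targets:
    - [0,0,0,2,-0.7,-2.6,8.7]
    - [0,0,0,3,-0.7,-2.5,8.7]
    - [0,0,0,3,0,0,8.7]
    - [0,0,0,0,0,0,8.7]
    - [0,0,0,0,0,0,8.7]

```text
time: 3.28
position: [0.5674, -0.2574, 0.1806]
tool_rot: [-1.211, 1.207, 1.21]
ft_force: [-0.0, -0.3, 0.0]
grip_width: 1.002
```

Request:
jog_arm:
  targets:
    - [0,0,0,1.2,0.15,-0.35,8.7]
    - [0,0,0,2,0.15,-0.35,8.7]
    - [0,0,0,2,0,0,8.7]
    - [0,0,0,2,0,0,8.7]
    - [0,0,0,2,0,0,8.7]
    - [0,0,0,0,0,0,8.7]
    - [0,0,0,0,0,0,8.7]

```text
time: 4.15
position: [0.5638, -0.266, 0.0879]
tool_rot: [-1.209, 1.209, 1.208]
ft_force: [-0.8, 0.2, -0.3]
grip_width: 1.001
```

Run:
```python
from plan import *
s=get_state();print(s['position'],yaw(),R0().round(3).tolist())
save('scene','s2');save('wrist','w2')
a=cv2.imread('pics/s2.png')[200:340,60:260];a=cv2.resize(a,(520,364));b=cv2.resize(cv2.imread('pics/w2.png'),(280,210));
o=np.zeros((364,800,3),np.uint8);o[:,:520]=a;o[:210,520:]=b;cv2.imwrite('pics/c2.png',o)
```

```text
[ 0.56376939 -0.26603506  0.08786146] 89.95891167318365 [[0.001, -1.0, 0.001], [-0.0, 0.001, 1.0], [-1.0, -0.001, -0.0]]
```

View pics/c2.png

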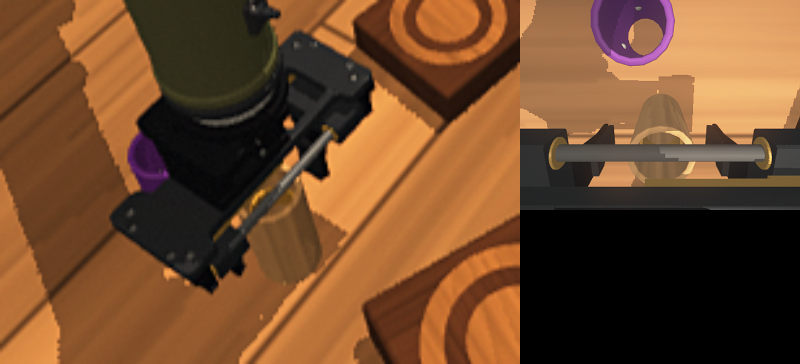

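The tube is between the jaws (scene crop about (290,235)). The purple one is below the gripper body and clear of it. Closing.

Request:
jog_arm:
  targets:
    - [0,0,0,0,0,0,6]
    - [0,0,0,0,0,0,4.5]
    - [0,0,0,0,0,0,4.5]
    - [0,0,0,0,0,0,4.5]
    - [0,0,0,0,0,0,4.5]
  squeeze: 40

```text
time: 4.88
position: [0.5635, -0.2656, 0.0876]
tool_rot: [-1.209, 1.209, 1.209]
ft_force: [-0.1, 0.6, -0.5]
grip_width: 0.586
```

Request:
jog_arm:
  targets:
    - [0,0,0,-0.7,0,0,4.5]
    - [0,0,0,-1.5,0,0,4.5]
    - [0,0,0,-2.2,0,0,4.5]
    - [0,0,0,-2.6,0,0,4.5]
    - [0,0,0,-2.2,0,0,4.5]
    - [0,0,0,-1.5,0,0.5,4.5]
    - [0,0,0,-1,0,1.5,4.5]
    - [0,0,0,-0.5,0,2.5,4.5]
    - [0,0,0,0,0,3,4.5]
    - [0,0,0,0,0.2,3,4.5]

```text
time: 6.12
position: [0.5612, -0.1582, 0.2093]
tool_rot: [-1.209, 1.209, 1.211]
ft_force: [0.3, -0.1, -2.5]
grip_width: 0.579
```

Request:
jog_arm:
  targets:
    - [0,0,0,0,0.2,3,4.5]
    - [0,0,0,0,0.2,3,4.5]
    - [0,0,0,0,0.2,3,4.5]
    - [0,0,0,0,0.2,2.5,4.5]
    - [0,0,0,0,0.2,1.5,4.5]
    - [0,0,0,0,0.2,1,4.5]
    - [0,0,0,0,0,0.5,4.5]
    - [0,0,0,0,0,0,4.5]
    - [0,0,0,0,0,0,4.5]

```text
time: 7.25
position: [0.5496, -0.0168, 0.2096]
tool_rot: [-1.208, 1.21, 1.207]
ft_force: [-0.5, 1.0, -2.0]
grip_width: 0.586
```

Run:
```python
from plan import *
s=get_state();print(s['position'],yaw(),R0().round(3).tolist(),s['ft_force'],s['joint_positions'].round(2))
save('scene','s3')
a=cv2.imread('pics/s3.png')[80:280,130:330];cv2.imwrite('pics/c3.png',cv2.resize(a,(600,600),interpolation=cv2.INTER_CUBIC))
```

```text
[ 0.54959875 -0.01676987  0.20957032] 89.88285952742542 [[0.0, -1.0, 0.002], [-0.0, 0.002, 1.0], [-1.0, -0.0, -0.0]] [-0.49202588  0.95162288 -2.01012664] [-0.44  0.13  0.46  1.76 -0.06  1.26  1.6 ]
```

View pics/c3.png

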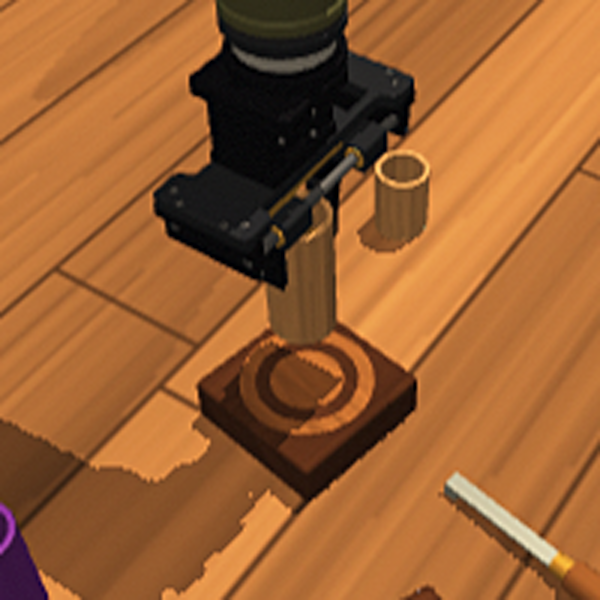

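Tube held upright over the centre of the small block (crop pixel (305,330)). Mouth is about 77 mm above the face. Rapping at about 0.27 m/s, aimed 10 mm deep.

Request:
jog_arm:
  targets:
    - [0,0,0,1.8,0,0,4.5]
    - [0,0,0,3.4,0,0,4.5]
    - [0,0,0,3.5,0,0,4.5]

```text
time: 7.68
position: [0.5511, -0.0157, 0.1238]
tool_rot: [-1.21, 1.206, 1.207]
ft_force: [-8.6, 0.8, 57.3]
grip_width: 0.583
```

Run:
```python
from plan import *
s=get_state();print(s['time'],s['position'],s['ft_force'],s['grip_width'])
```

```text
7.675 [ 0.55109297 -0.01569246  0.12376586] [-8.59923567  0.75319682 57.27400863] 0.5833262023459486
```

Request:
jog_arm:
  targets:
    - [0,0,0,-0.8,0,0,4.5]
    - [0,0,0,-1.5,0,0,4.5]
    - [0,0,0,-1.8,0,0,4.5]
    - [0,0,0,-1.8,0,0,4.5]
    - [0,0,0,-1.5,0,0,4.5]
    - [0,0,0,-0.6,0,0,4.5]
    - [0,0,0,0,0,0,4.5]
    - [0,0,0,0,0,0,4.5]

```text
time: 8.68
position: [0.5491, -0.0157, 0.2019]
tool_rot: [-1.208, 1.21, 1.21]
ft_force: [-0.6, 0.5, 0.4]
grip_width: 0.582
```

Run:
```python
from plan import *
s=get_state();print(s['position'],yaw(),R0().round(3).tolist(),s['ft_force'])
save('scene','s4')
a=cv2.imread('pics/s4.png')[80:280,130:330];cv2.imwrite('pics/c4.png',cv2.resize(a,(600,600),interpolation=cv2.INTER_CUBIC))
```

```text
[ 0.54909979 -0.01570686  0.20186562] 89.9677917544234 [[-0.001, -1.0, 0.001], [-0.0, 0.001, 1.0], [-1.0, 0.001, -0.0]] [-0.58531934  0.50420832  0.39216004]
```

View pics/c4.png

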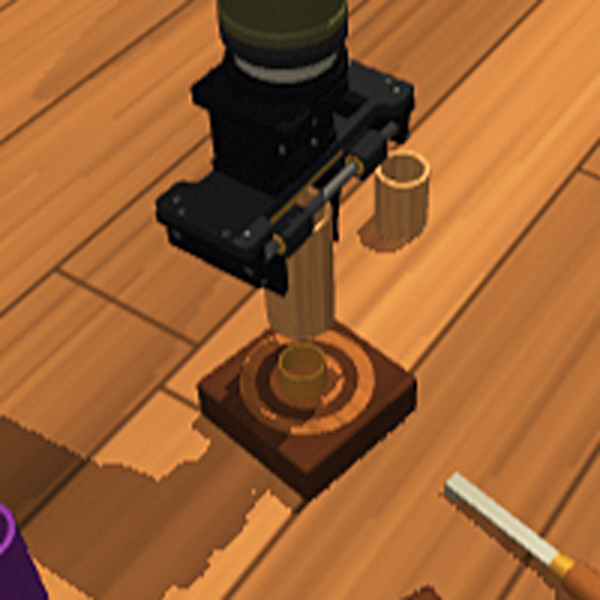

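The ferrule stands free in the middle of the block (crop pixel (303,372)), and the tube is clear above it. Moving the tube to about (0.56,-0.16).

Request:
jog_arm:
  targets:
    - [0,0,0,0,0,-0.8,4.5]
    - [0,0,0,0,-0.2,-1.8,4.5]
    - [0,0,0,0,-0.2,-2.6,4.5]
    - [0,0,0,0,-0.2,-2.8,4.5]
    - [0,0,0,0,-0.2,-2.8,4.5]
    - [0,0,0,0,-0.2,-2.2,4.5]
    - [0,0,0,0,0,-1.2,4.5]
    - [0,0,0,0,0,-0.4,4.5]
    - [0,0,0,0,0,0,4.5]

```text
time: 9.85
position: [0.5595, -0.1614, 0.2025]
tool_rot: [-1.209, 1.209, 1.209]
ft_force: [0.6, 0.0, -0.5]
grip_width: 0.579
```

Request:
jog_arm:
  targets:
    - [0,0,0,1.5,0,0,4.5]
    - [0,0,0,2.5,0,0,4.5]
    - [0,0,0,2.5,0,0,4.5]
    - [0,0,0,2,0,0,4.5]
    - [0,0,0,1.5,0,0,4.5]
    - [0,0,0,0.8,0,0,4.5]
    - [0,0,0,0.4,0,0,4.5]
    - [0,0,0,0,0,0,4.5]
    - [0,0,0,0,0,0,4.5]

```text
time: 10.98
position: [0.56, -0.1619, 0.0912]
tool_rot: [-1.209, 1.209, 1.208]
ft_force: [-0.1, -0.4, -1.1]
grip_width: 0.581
```

Run:
```python
from plan import *
s=get_state();print(s['position'],yaw(),R0().round(3).tolist(),s['ft_force'])
save('scene','s5')
a=cv2.imread('pics/s5.png')[120:320,90:290];cv2.imwrite('pics/c5.png',cv2.resize(a,(600,600),interpolation=cv2.INTER_CUBIC))
```

```text
[ 0.55997875 -0.16192251  0.09123924] 89.95970795396293 [[0.001, -1.0, 0.001], [-0.0, 0.001, 1.0], [-1.0, -0.001, -0.0]] [-0.07490838 -0.42645862 -1.10963994]
```

View pics/c5.png

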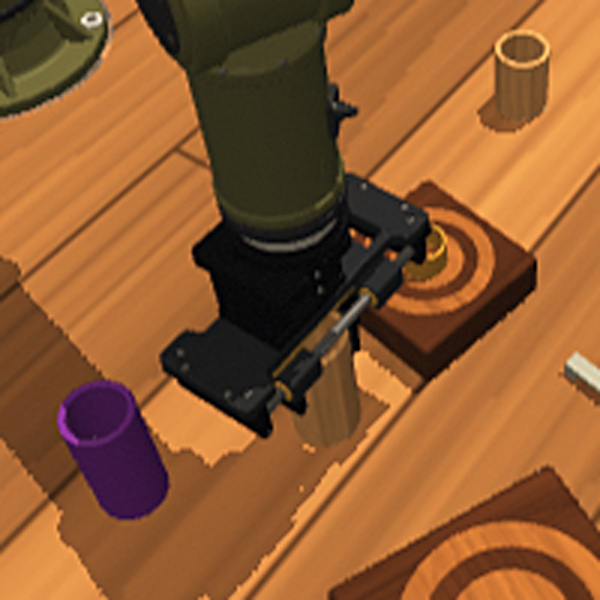

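Ferrule still on the block; the tube is just above the bench. Lowering gently.

Request:
jog_arm:
  targets:
    - [0,0,0,0.4,0,0,4.5]
    - [0,0,0,0.3,0,0,4.5]
    - [0,0,0,0.2,0,0,4.5]
    - [0,0,0,0.1,0,0,4.5]
    - [0,0,0,0,0,0,4.5]

```text
time: 11.65
position: [0.5594, -0.1618, 0.0805]
tool_rot: [-1.209, 1.21, 1.209]
ft_force: [-0.2, 0.7, -1.2]
grip_width: 0.583
```

Request:
jog_arm:
  targets:
    - [0,0,0,0.1,0,0,4.5]
    - [0,0,0,0.1,0,0,4.5]
    - [0,0,0,0,0,0,4.5]

```text
time: 12.02
position: [0.5594, -0.1617, 0.0785]
tool_rot: [-1.209, 1.21, 1.209]
ft_force: [-0.3, 0.1, -0.4]
grip_width: 0.585
```

Request:
jog_arm:
  targets:
    - [0,0,0,0.1,0,0,4.5]
    - [0,0,0,0,0,0,4.5]

```text
time: 12.28
position: [0.5594, -0.1618, 0.0775]
tool_rot: [-1.209, 1.21, 1.209]
ft_force: [-0.4, -0.1, -0.7]
grip_width: 0.584
```

Request:
jog_arm:
  targets:
    - [0,0,0,0.1,0,0,4.5]
    - [0,0,0,0,0,0,4.5]

```text
time: 12.52
position: [0.5596, -0.1618, 0.0771]
tool_rot: [-1.209, 1.209, 1.209]
ft_force: [-1.7, 0.4, 4.2]
grip_width: 0.582
```

Contact (4 N). Opening slowly, then rising.

Request:
jog_arm:
  targets:
    - [0,0,0,0,0,0,5.3]
    - [0,0,0,0,0,0,5.6]
    - [0,0,0,0,0,0,6.2]
    - [0,0,0,0,0,0,7.5]
    - [0,0,0,0,0,0,8.7]
    - [0,0,0,0,0,0,8.7]
    - [0,0,0,0,0,0,8.7]

```text
time: 13.4
position: [0.5595, -0.1617, 0.0766]
tool_rot: [-1.209, 1.209, 1.209]
ft_force: [-0.7, 0.3, -0.7]
grip_width: 0.987
```

Request:
jog_arm:
  targets:
    - [0,0,0,-0.5,0,0,8.7]
    - [0,0,0,-1.5,0,0,8.7]
    - [0,0,0,-2.5,0,0,8.7]
    - [0,0,0,-3,0,0,8.7]
    - [0,0,0,-3,0,0,8.7]
    - [0,0,0,-3,0,0,8.7]
    - [0,0,0,-2,2,0,8.7]
    - [0,0,0,0,4,0,8.7]
    - [0,0,0,0,3,0,8.7]
    - [0,0,0,0,0,0,8.7]

```text
time: 14.65
position: [0.4682, -0.1623, 0.233]
tool_rot: [-1.208, 1.207, 1.207]
ft_force: [0.6, -0.0, 0.3]
grip_width: 1.002
```

Run:
```python
from plan import *
s=get_state();print(s['time'],s['position'],s['ft_force'],s['grip_width'])
save('scene','s6');im,d=save('top','t6')
K,W,_=T('top');v,u=np.mgrid[:384,:512]
P=np.stack([(u-K[0,2])/K[0,0]*d,-(v-K[1,2])/K[1,1]*d,-d],-1)@W[:3,:3].T+W[:3,3]
for nm,(x,y),r,z0,z1 in [('tall',(.56,-.162),.045,.095,.13),('purple',(.472,-.2835),.045,.095,.13),('short',(.49,.221),.045,.055,.085),('ferr',(.55,-.016),.04,.06,.09)]:
    q=P[(abs(P[...,0]-x)<r)&(abs(P[...,1]-y)<r)&(P[...,2]>z0)&(P[...,2]<z1)]
    print(nm,len(q),cv2.minEnclosingCircle((q[:,:2]*1000).astype(np.float32)) if len(q) else 0,q[:,2].mean() if len(q) else 0)
```

```text
14.65 [ 0.46815729 -0.16229867  0.23295939] [ 0.55010916 -0.04247989  0.34708625] 1.0015923865671976
tall 145 ((559.0716552734375, -162.3546600341797), 25.787296295166016) 0.10922793977280644
purple 0 0 0
short 135 ((491.0006408691406, 221.7252655029297), 26.04070281982422) 0.06914069408676118
ferr 58 ((548.2947387695312, -17.938947677612305), 19.299041748046875) 0.07139086829719353
```

View pics/s6.png

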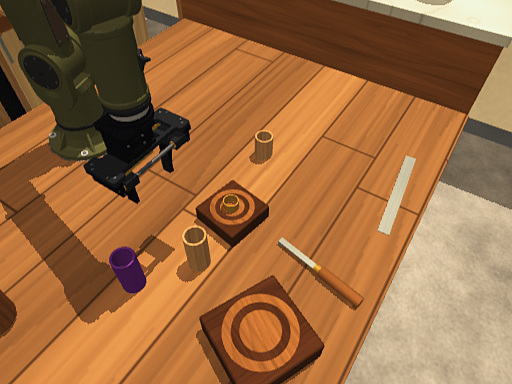

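The final view shows the tall tube empty and upright at (196,248) beside the block, and the ferrule standing on the block at (231,205). The short tube (263,146) and purple tube (127,270) are unmoved.

```bash
python3 -c "
from bench import *
print(close_job())"
```

```text
the job is handed in; nothing more can be done
None
```

The job is done and handed in at about 14.7 s. I gripped the tall pale tube, carried it mouth down to the small dark block and rapped it once on the middle at about 0.27 m/s commanded. The ferrule dropped out, and I stood the empty tube back on the bench beside the block.

Last checks:
- **Tall tube:** upright at (0.559, -0.162), with its top at 109 mm.
- **Ferrule:** standing on the block at (0.548, -0.018), with its top at 71 mm. The robot never touched it.
- **Short tube:** within about 1 mm of where it started.
- **Purple tube:** the final top-camera depth check found no points for it, most likely because the arm hid it. The scene image shows it standing at its original pixel.
- **Forces:** the highest wrist force I read was about 57 N, at the end of the rap. I only read it at the end of moves, so the true peak during the rap is not known. The tube slid about 10 mm up in the grip, as you warned it might.

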